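# Turn the kitchen timer screen up

### The job

The six-sided kitchen timer on the cutting board is lying with its screen on one of the sloping upper flats. Roll it over one flat on the board, without picking it up, so that the screen faces straight up and it lies still on the board; leave the spice grinder and the mug where they are.

Things in the scene. Friction and masses are not known exactly. Their poses are not given: they have to be found in the camera images.
- timer: White hexagonal prism 100 mm long, 60 mm across flats, 69 across edges, 0.13 to 0.21 kg, on the board; one flat has a flush black panel with screen, the rest are plain. Origin: its centre, 30 mm above the board; x along its length, z out of the screen (starts 60 deg off vertical). A level push just slides it; lifting the side edge up and over (45 deg) tips it, past 30 deg it falls on by itself.
- board: Dark grey speckled stone-look cutting board, 290 x 420 mm, 12 mm thick, flat on the worktop (z = 0) and fixed; a dark grip slot 26 x 136 mm near its +x long edge is flush. Origin at the centre of its underside; x across its 290 mm, y along its 420 mm, z up.
- grinder: Spice grinder lying on the worktop beside the board, not to be moved: white hexagonal body 85 mm long and 46 mm across flats, with a round steel head 41 mm in diameter and 42 mm long, no screen. Origin on its axis, 23 mm above the worktop, 62 mm from the plain end; x along its axis towards the steel head.
- mug: White ceramic mug standing on the worktop beside the board, not to be moved: 80 mm in diameter, 90 mm high, handle to its +y. Origin at the centre of its underside, z up.

How it is judged:
By the outcome, as a careful person would: the job done as asked, in the order asked, and still so for the second after the job is handed in, with the robot touching nothing.
It also fails if it takes over 29 s, if anything falls off the work surface, if the arm or the gripper's body presses on something with over 40 N, if the wrist force passes 120 N, or if a joint passes its speed limit or range.

### The arm

A 6-joint arm with a two-finger parallel gripper is mounted at the origin on the work surface. World frame = base frame: x ahead of the robot, y to its left, z up, the work surface at z = 0. Lengths are in m, angles in rad, forces in N, time in s.
With the tool pointing down it reaches from about 0.275 to 0.725 m from the base axis. Payload 5.6 kg.
Tool frame: the origin (TCP) lies midway between the tips of the shut fingers; the grasp point (between the pads) lies 19 mm behind it; z points along the fingers, y is the line along which they close (so a half turn about z gives the same grasp; the last joint's range is limited). The gripper opens to 85 mm and grips with 20 to 120 N. Pads are 22 mm wide; open, the fingers measure 114 mm over their backs; the gripper's body (76 mm by 85 mm) begins 54 mm behind the grasp point. The pads swing forward as they close: fully open they stand 13 mm farther back than shut.
Start: joints at [-0.951, 0.255, 0.108, 0, -1.424, -0.285], TCP at [0.181, -0.519, 0.202] pointing down, gripper open.
Joint ranges: [-2.95, 2.95], [-1.21, 1.97], [-1.09, 1.5], [-2.87, 1.71], [-2.94, -0.07], [-3.05, 3.05]. Speed limits (rad/s): [2.57, 2.57, 3.14, 3.14, 3.14, 3.14].

### API

Orientations are given as a rotation vector (axis times angle).
In Python, from rig import r gives the robot as it stands.
- The arm moves only by the tool move_arm, never from a script. Its argument "deltas" is a list of rows, each a list of 6 numbers: the shift along the tool's x, y, z in cm, then the turn, a rotation vector about the tool's x, y, z in units of 8 degrees (1.0 is 8 degrees). In form: [[tx, ty, tz, wx, wy, wz], ...]. A call has 1 to 12 rows; each row is the pose to reach, as a shift and turn from the pose commanded when the call began, along the tool's axes at that moment; what a row does not reach only later rows make up. A row lasts 1/10 s, in which the tool goes at most 50 mm and 8.59 degrees, less where a joint would pass 70% of its speed; a pose out of reach is approached as far as the arm can. A call with a gripper value outside its range is refused whole. "claw" is the finger opening in cm, from 0 to 8.54, set as the call begins (left out, the last holds). The fingers move at their own pace and stop on an object; "force" is the grip in N (left out, the last holds). Time passes only in rows, so rows that repeat a pose let the fingers close. It gives the time, the measured TCP pose, the force, the opening and the grip force at its end, in the units of the state.
- r.sense(): the state, without advancing time (a new reading comes with each control period).
- r.snapshot(name): name is "side" or "top"; returns the picture (384x512x3 uint8, red, green, blue); there is no depth.
- r.get_calibration(name): a dict with "mtx" (3x3 intrinsics, pixels), "dist" ([k1, k2, p1, p2, k3] as OpenCV has them; the pictures are not rectified), "R" (3x3) and "t" (3): a world point X has camera coordinates R X + t. Camera axes: x right, y down, z forward; pixel columns grow to the right and rows downward; lengths in m; the calibration is good to about 2 mm. A picture is of the moment at which its call begins. get_calibration takes no time and is no camera call.
- r.hand_in(): hands the job in; it is judged then, once.
The state is a dict: "time": time; "joint_positions": joint angles; "qvel": joint speeds; "joint_efforts": joint torques, N m; "position": TCP position; "ee_rot": TCP orientation; "wrist_force": force on the tool from outside, world axes, zero at the start; "torque": the same for the moment, N m; "finger_gap": finger opening in m; "finger_force": force on a finger pad.
Only numpy, scipy, OpenCV 4.12 (cv2) and the standard library are available. Lean on these libraries where they do the work, as an engineer would, in place of code of your own. Each camera call takes 0.05 s, during which the arm holds its last target. There are 200 camera calls.

## Working session

There is one attempt and no reset: what is moved stays moved. The work goes in short steps, Python scripts to look and compute and a tool call to move; the robot and the scene stay as the last step left them, time stands still between calls to the robot, and variables do not carry over. Pictures are saved under pics/ and viewed, at most 10 in all, crops included, and the job is handed in when it is done.

Besides the shell and the picture viewer there is one more tool, called after "Emit:" by a JSON object that holds its "api" and its "payload", one argument or row to a line. move_arm: Moves the arm, as the interface text tells. Its arguments: {"type":"object","properties":{"deltas":{"type":"array"},"claw":{"type":"number"},"force":{"type":"number"}},"required":["deltas"]}

```bash
mkdir -p pics; ls; python3 - <<'E'
from rig import r
import cv2
for n in("side","top"):
    im=r.snapshot(n); cv2.imwrite(f"pics/{n}0.png",im[:,:,::-1])
    c=r.get_calibration(n); print(n,c, "cam pos",-c["R"].T@c["t"])
print(r.sense())
E
```

```text
pics
side {'mtx': array([[414.13305218,   0.        , 256.16708641],
       [  0.        , 414.13305218, 197.23860355],
       [  0.        ,   0.        ,   1.        ]]), 'dist': array([-0.0923335,  0.       ,  0.       ,  0.       ,  0.       ]), 'R': array([[-0.69475431, -0.71918719,  0.00928602],
       [-0.54749077,  0.52042991, -0.6552912 ],
       [ 0.46644432, -0.46035039, -0.75531928]]), 't': array([0.45461445, 0.32072522, 1.03005538])} cam pos [0.01097596 0.63422429 0.98396754]
top {'mtx': array([[352.24014311,   0.        , 260.64904   ],
       [  0.        , 352.24014311, 188.99330774],
       [  0.        ,   0.        ,   1.        ]]), 'dist': array([-0.06460742,  0.        ,  0.        ,  0.        ,  0.        ]), 'R': array([[ 0.00233096, -0.99998477, -0.00500363],
       [-0.98602606, -0.00146489, -0.1665847 ],
       [ 0.16657484,  0.00532202, -0.98601445]]), 't': array([0.0573832 , 0.6016744 , 0.89460805])} cam pos [0.44411369 0.0535026  0.98261334]
{'time': 0.1, 'joint_positions': array([-9.51382967e-01,  2.55686078e-01,  1.07143331e-01, -3.93215138e-04,
       -1.42388436e+00, -2.84600842e-01]), 'qvel': array([ 0.00067106, -0.00238676,  0.00279238,  0.00124665,  0.00073011,
       -0.0008891 ]), 'joint_efforts': array([-3.69588626e-03, -3.87600911e+01,  2.38474488e+01,  5.37794977e+00,
       -3.78481738e-03, -2.84296405e-06]), 'position': array([ 0.18061126, -0.5189921 ,  0.20099532]), 'ee_rot': array([ 5.23319037e-01, -3.09733079e+00, -2.57090437e-03]), 'wrist_force': array([-0.22238607,  0.3236559 ,  0.09663393]), 'torque': array([ 0.02698191,  0.02445766, -0.01133152]), 'finger_force': 0.0, 'finger_gap': 0.08558721655490578}
```

View pics/side0.png

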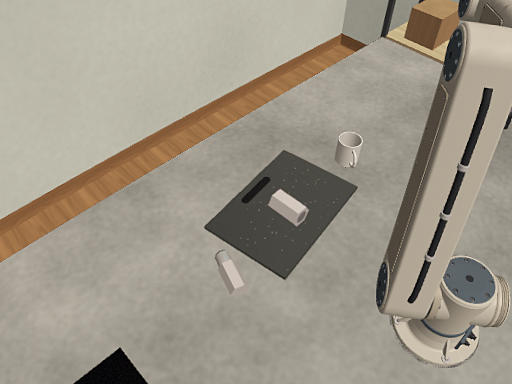

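View pics/top0.png

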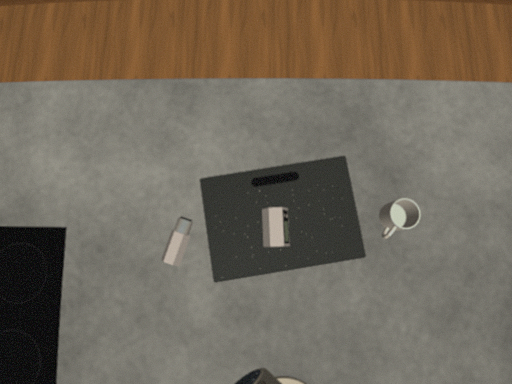

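```bash
python3 - <<'E'
import cv2,numpy as np
a=cv2.imread("pics/top0.png")[195:260,240:310]; b=cv2.imread("pics/side0.png")[175:240,255:325]
f=lambda i:cv2.resize(i,(400,371),interpolation=cv2.INTER_CUBIC)
cv2.imwrite("pics/crop0.png",np.hstack([f(a),f(b)]))
E
```

```text
(no output)
```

View pics/crop0.png

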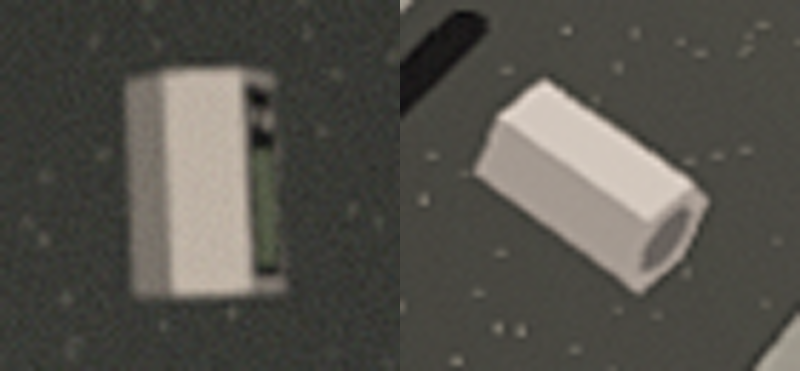

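```bash
cat >h.py <<'E'
import cv2,numpy as np
from rig import r
from scipy.spatial.transform import Rotation as Ro
C={n:r.get_calibration(n) for n in("side","top")}
def norm(n,p):return cv2.undistortPoints(np.array(p,float).reshape(-1,1,2),C[n]["mtx"],C[n]["dist"]).reshape(-1,2)
def plane(n,p,z):
    c=C[n];d=np.c_[norm(n,p),np.ones(len(p))]@c["R"];o=-c["R"].T@c["t"]
    return o+d*((z-o[2])/d[:,2])[:,None]
def tri(pt,ps):
    P=[np.c_[C[n]["R"],C[n]["t"]] for n in("top","side")]
    X=cv2.triangulatePoints(P[0],P[1],norm("top",pt).T,norm("side",ps).T);return (X[:3]/X[3]).T
E
python3 - <<'E'
from h import *
np.set_printoptions(precision=4,suppress=True)
s=70/400
T=np.array([(163,72),(243,68),(252,292),(170,295)])*s+[239.6,194.6]
S=(np.array([(545-47,118),(545,80),(693,180),(645,222)])-[400,0])*s+[254.6,174.6]
X=tri(T,S);print("tri",X,X.mean(0))
for n,p in(("top",T),("side",S)):
    Y=plane(n,p,.072);m=Y.mean(0);ax=(Y[0]+Y[1]-Y[2]-Y[3])/2;print(n,m,np.linalg.norm(ax),np.degrees(np.arctan2(ax[1],ax[0])),np.linalg.norm(Y[0]-Y[1]),np.linalg.norm(Y[2]-Y[3]))
E=plane("top",np.array([(275,75),(287,290),(127,78),(133,297)])*s+[239.6,194.6],.042);print("side edges z.042",E,E.mean(0))
B=plane("top",[(202,178),(346,156),(365,258),(214,281)],.012);print("board",B,B.mean(0))
print("grinder",plane("top",[(184,220),(167,262)],.023),"mug",plane("top",[(405,213)],.09))
print(Ro.from_rotvec(r.sense()["ee_rot"]).as_matrix())
E
```

```text
tri [[ 0.55    0.0386  0.0696]
 [ 0.5518  0.002   0.0695]
 [ 0.451  -0.0008  0.0732]
 [ 0.4498  0.036   0.0723]] [0.5006 0.019  0.0712]
top [0.5006 0.0191 0.072 ] 0.10065055687283823 1.8107599454747807 0.0364551599373126 0.036714507314285265
side [0.5    0.0194 0.072 ] 0.09828906159258587 2.6651879551054245 0.03650130994430056 0.037580887602486235
side edges z.042 [[ 0.5521 -0.0142  0.042 ]
 [ 0.4522 -0.0188  0.042 ]
 [ 0.5506  0.0553  0.042 ]
 [ 0.4489  0.0523  0.042 ]] [0.5009 0.0186 0.042 ]
board [[ 0.6392  0.224   0.012 ]
 [ 0.7038 -0.1842  0.012 ]
 [ 0.4179 -0.2259  0.012 ]
 [ 0.3566  0.1838  0.012 ]] [ 0.5294 -0.0006  0.012 ]
grinder [[0.5199 0.2681 0.023 ]
 [0.4065 0.3104 0.023 ]] mug [[ 0.533 -0.312  0.09 ]]
[[-0.9445 -0.3285 -0.0006]
 [-0.3285  0.9445  0.0016]
 [ 0.0001  0.0017 -1.    ]]
```

```bash
cat >>h.py <<'E'
yaw=np.radians(2.2);ax=np.array([np.cos(yaw),np.sin(yaw),0]);n=np.array([-np.sin(yaw),np.cos(yaw),0])
def pose(a):  # tool pointing along +n, a deg below level, tool y = -timer axis
    a=np.radians(a);z=n*np.cos(a)-[0,0,np.sin(a)];return np.c_[np.cross(-ax,z),-ax,z]
def row(p,R,s=None):
    s=s or r.sense();R0=Ro.from_rotvec(s["ee_rot"]).as_matrix()
    return np.round(np.r_[R0.T@(np.array(p)-s["position"])*100,np.degrees(Ro.from_matrix(R0.T@R).as_rotvec())/8],2)
E
python3 - <<'E'
from h import *
print(row([.5,-.06,.2],pose(40)).tolist())
E
```

```text
[-45.25, 32.86, 0.15, -3.96, -5.35, -8.51]
```

Emit:
{"api": "move_arm", "payload": {
  "deltas": [
    [-45.25,32.86,0.15,-3.96,-5.35,-8.51],
    [-45.25,32.86,0.15,-3.96,-5.35,-8.51],
    [-45.25,32.86,0.15,-3.96,-5.35,-8.51],
    [-45.25,32.86,0.15,-3.96,-5.35,-8.51],
    [-45.25,32.86,0.15,-3.96,-5.35,-8.51],
    [-45.25,32.86,0.15,-3.96,-5.35,-8.51],
    [-45.25,32.86,0.15,-3.96,-5.35,-8.51],
    [-45.25,32.86,0.15,-3.96,-5.35,-8.51],
    [-45.25,32.86,0.15,-3.96,-5.35,-8.51],
    [-45.25,32.86,0.15,-3.96,-5.35,-8.51],
    [-45.25,32.86,0.15,-3.96,-5.35,-8.51],
    [-45.25,32.86,0.15,-3.96,-5.35,-8.51]
  ],
  "claw": 0
}}

```text
time: 1.3
position: [0.5019, -0.0562, 0.1991]
ee_rot: [-1.742, 1.671, 0.816]
wrist_force: [-1.6, 0.1, -0.4]
finger_gap: -0.0004
finger_force: 0.0
```

```bash
python3 - <<'E'
from h import *
s=r.sense();print(s["time"],s["position"],s["joint_positions"],s["finger_gap"]);print(Ro.from_rotvec(s["ee_rot"]).as_matrix().round(3),pose(40).round(3))
for p in([.5,-.06,.2],[.5,-.05,.10],[.5,-.05,.028]):print(row(p,pose(40)).tolist())
E
```

```text
1.3 [ 0.50190075 -0.05620223  0.19910888] [-0.43025059  0.4672003   0.33016479 -0.78537675 -1.83287975  0.41887042] -0.00035328523203169513
[[ 0.026 -0.999 -0.033]
 [-0.641 -0.042  0.767]
 [-0.767  0.001 -0.641]] [[ 0.025 -0.999 -0.029]
 [-0.642 -0.038  0.765]
 [-0.766 -0.    -0.643]]
[0.17, 0.21, -0.34, 0.03, 0.02, 0.01]
[7.2, 0.15, 6.84, 0.03, 0.02, 0.01]
[12.73, 0.14, 11.45, 0.03, 0.02, 0.01]
```

Emit:
{"api": "move_arm", "payload": {
  "deltas": [
    [3,0.15,2.5,0,0,0],
    [6,0.15,5.3,0,0,0],
    [9,0.15,8.1,0,0,0],
    [11.5,0.15,10.4,0,0,0],
    [12.7,0.15,11.45,0,0,0],
    [12.7,0.15,11.45,0,0,0],
    [12.7,0.15,11.45,0,0,0]
  ]
}}

```text
time: 2.0
position: [0.499, -0.0553, 0.0304]
ee_rot: [-1.741, 1.675, 0.808]
wrist_force: [0.1, -0.4, -0.6]
finger_gap: -0.0002
finger_force: 0.0
```

```bash
python3 - <<'E'
from h import *
s=r.sense();print(s["time"],s["position"],s["wrist_force"])
f=lambda i:cv2.resize(i[:,:,::-1],(400,371),interpolation=cv2.INTER_CUBIC)
t=r.snapshot("top")[175:287,220:340];q=r.snapshot("side")[150:262,240:360]
cv2.imwrite("pics/c1.png",np.hstack([f(t),f(q)]))
# arc: rotate about pivot edge
T=np.array([.5005,.0190,.042]);piv=T+n*.0173-[0,0,.03]
p0=np.array([.5,-.018,.027])
for th in(0,7,14,21,28,35,40):
    R=Ro.from_rotvec(-ax*np.radians(th)).as_matrix();p=piv+R@(p0-piv);print(th,p.round(4),row(p,R@pose(40)).tolist())
E
```

```text
2.0 [ 0.49903251 -0.05532683  0.03042043] [ 0.07778544 -0.36184189 -0.576927  ]
0 [ 0.5   -0.018  0.027] [-2.1, -0.19, 3.13, -0.02, -0.03, 0.02]
7 [ 0.4999 -0.0158  0.0335] [-2.74, -0.19, 2.88, -0.02, 0.85, 0.02]
14 [ 0.4998 -0.0128  0.0397] [-3.41, -0.19, 2.71, -0.02, 1.72, 0.02]
21 [ 0.4997 -0.009   0.0454] [-4.09, -0.19, 2.62, -0.02, 2.6, 0.02]
28 [ 0.4995 -0.0046  0.0507] [-4.77, -0.2, 2.62, -0.02, 3.47, 0.01]
35 [4.993e-01 4.000e-04 5.540e-02] [-5.46, -0.2, 2.7, -0.02, 4.35, 0.01]
40 [0.4991 0.0043 0.0584] [-5.94, -0.2, 2.81, -0.02, 4.97, 0.01]
```

View pics/c1.png

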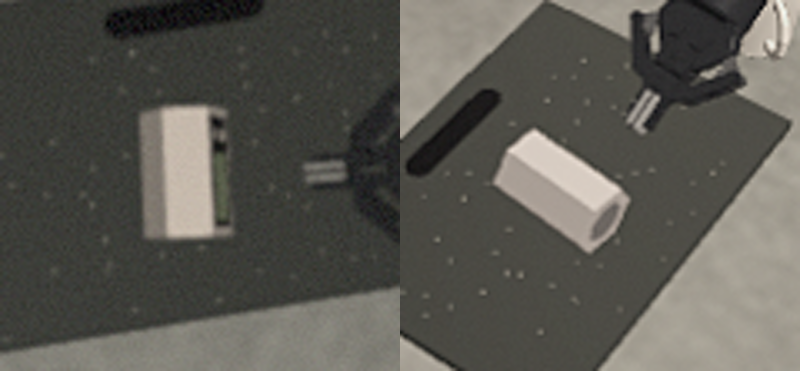

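```bash
python3 - <<'E'
from h import *
p=[[220+304*.3-.35,175+172*.302-.35]]
print(plane("top",p,.03),plane("top",p,.04),r.sense()["position"])
q=[[240+630*.0+ (640-400)*.3,150+130*.302]]
print(plane("side",q,.03),plane("side",q,.04),tri(p,q))
E
```

```text
[[ 0.50237264 -0.07702658  0.03      ]] [[ 0.50176107 -0.07565635  0.04      ]] [ 0.49954879 -0.0554604   0.03114166]
[[ 0.50400948 -0.09599275  0.03      ]] [[ 0.49884123 -0.08833823  0.04      ]] [[ 0.4971494  -0.07701719  0.05088675]]
```

```bash
python3 - <<'E'
from h import *
f=lambda i:cv2.resize(np.clip(i[:,:,::-1].astype(float)*2.2-60,0,255).astype(np.uint8),(400,400),interpolation=cv2.INTER_CUBIC)
av=lambda n:np.mean([r.snapshot(n).astype(float) for _ in range(3)],0)
t=av("top")[205:245,285:325];q=av("side")[165:205,300:340]
def mark(n,im,o):
    s=r.sense()["position"];c=C[n]
    for P,col in((s,(0,0,255)),):
        u=cv2.projectPoints(np.array([P]),cv2.Rodrigues(c["R"])[0],c["t"],c["mtx"],c["dist"])[0].ravel()-o
        cv2.circle(im,tuple(int(v*10+5) for v in u),4,col,-1);print(n,u*10)
    return im
cv2.imwrite("pics/c2.png",np.hstack([mark("top",f(t),[285,205]),mark("side",f(q),[300,165])]))
E
```

```text
top [176.52567191 229.74644939]
side [ 45.08613734 320.88161088]
```

View pics/c2.png

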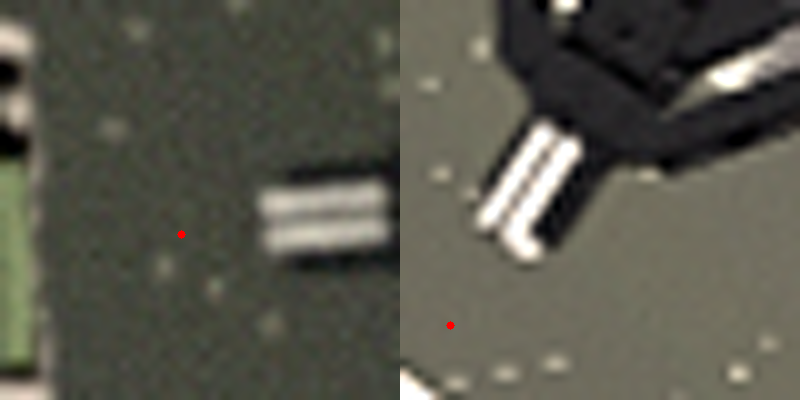

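```bash
python3 - <<'E'
from h import *
s=r.sense();R0=Ro.from_rotvec(s["ee_rot"]).as_matrix()
for t,q in(([310.9,226.2],[310,188]),([323,226],[316.3,177.8])):
    X=tri([t],[q])[0];print(X,"tool frame mm",R0.T@(X-s["position"])*1000)
print(s["position"],s["time"])
E
```

```text
[ 0.50022079 -0.07493142  0.05518905] tool frame mm [ -6.28957744  -0.82044756 -31.65714161]
[ 0.50017223 -0.10171198  0.08056716] tool frame mm [ -8.44926365   0.22593861 -68.47411813]
[ 0.49865635 -0.05482438  0.02997663] 2.4
```

```bash
cat >>h.py <<'E'
OFF=np.array([-.0065,-.001,-.0315])   # seen front upper corner of the shut fingers, tool frame
def crow(c,R,s=None): return row(np.array(c)-R@OFF,R,s)
E
python3 - <<'E'
from h import *
print(crow([.5,-.03,.038],pose(40)).tolist())
E
```

```text
[-1.57, -0.13, 4.53, -0.01, -0.02, 0.0]
```

Emit:
{"api": "move_arm", "payload": {
  "deltas": [
    [-0.5,-0.1,1.5,0,0,0],
    [-1,-0.1,3,0,0,0],
    [-1.5,-0.1,4.5,0,0,0],
    [-1.5,-0.1,4.5,0,0,0],
    [-1.5,-0.1,4.5,0,0,0]
  ]
}}

```text
time: 2.9
position: [0.4973, -0.0098, 0.0117]
ee_rot: [-1.742, 1.675, 0.811]
wrist_force: [-0.2, 0.7, 0.5]
finger_gap: 0.0004
finger_force: 0.0
```

```bash
python3 - <<'E'
from h import *
s=r.sense();print(s["time"],s["position"],s["wrist_force"])
f=lambda i:cv2.resize(np.clip(i[:,:,::-1].astype(float)*1.5-30,0,255).astype(np.uint8),(400,400),interpolation=cv2.INTER_CUBIC)
av=lambda n:np.mean([r.snapshot(n).astype(float) for _ in range(2)],0)
t=av("top")[205:245,275:315];q=av("side")[175:215,285:325]
cv2.imwrite("pics/c3.png",np.hstack([f(t),f(q)]))
E
```

```text
2.9 [ 0.49734555 -0.0097846   0.01168006] [-0.15739113  0.65990528  0.53883159]
```

View pics/c3.png

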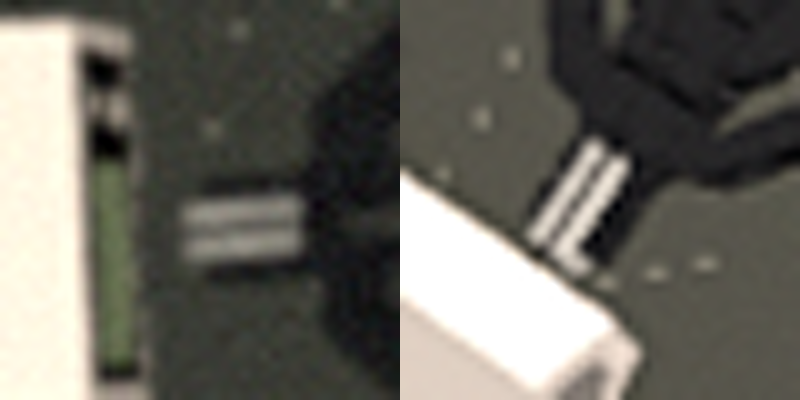

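```bash
python3 - <<'E'
from h import *
s=r.sense();R0=Ro.from_rotvec(s["ee_rot"]).as_matrix()
X=tri([[292.8,227.3]],[[299.5,199.8]])[0];print(X,"tool mm",R0.T@(X-s["position"])*1000,"pred",s["position"]+R0@OFF)
T=np.array([.5005,.0190,.042]);piv=T+n*.0173-[0,0,.03]
c0=np.array([.499,-.0112,.0335])
print("near",crow(c0+[0,-.012,0],pose(40)).tolist())
for th in(0,6,12,18,24,30,36,40):
    R=Ro.from_rotvec(-ax*np.radians(th)).as_matrix();c=piv+R@(c0-piv);print(th,c.round(4),crow(c,R@pose(40)).tolist())
E
```

```text
[ 0.49867387 -0.02844806  0.03874573] tool mm [ -9.21997797  -0.07874457 -30.65646587] pred [ 0.49968609 -0.03080905  0.03720961]
near [-0.21, 0.04, 0.82, -0.0, -0.01, 0.0]
0 [ 0.499  -0.0112  0.0335] [-0.99, -0.0, 1.74, -0.0, -0.01, 0.0]
6 [ 0.4989 -0.0087  0.0383] [-1.19, -0.0, 1.54, -0.0, 0.74, -0.0]
12 [ 0.4988 -0.0057  0.0429] [-1.42, -0.0, 1.35, -0.0, 1.49, -0.0]
18 [ 0.4987 -0.0022  0.0471] [-1.66, -0.0, 1.2, -0.0, 2.24, -0.0]
24 [0.4985 0.0016 0.0509] [-1.92, -0.0, 1.07, -0.0, 2.99, -0.0]
30 [0.4983 0.0059 0.0543] [-2.19, -0.0, 0.96, -0.0, 3.74, -0.0]
36 [0.4982 0.0105 0.0573] [-2.47, -0.0, 0.89, -0.0, 4.49, -0.0]
40 [0.498  0.0137 0.059 ] [-2.66, -0.0, 0.86, -0.0, 4.99, -0.0]
```

Emit:
{"api": "move_arm", "payload": {
  "deltas": [
    [0,0,0.8,0,0,0],
    [-0.3,0,1.2,0,0,0],
    [-0.6,0,1.55,0,0,0],
    [-0.75,0,1.65,0,0,0],
    [-0.75,0,1.65,0,0,0]
  ]
}}

```text
time: 3.6
position: [0.4971, 0.0071, 0.0071]
ee_rot: [-1.741, 1.675, 0.81]
wrist_force: [-1.1, -1.2, -0.6]
finger_gap: -0.0001
finger_force: 0.2
```

```bash
sed -i 's/^OFF=.*/OFF=np.array([-.009,0,-.0307])/' h.py; python3 - <<'E'
from h import *
s=r.sense();print(s["time"],s["position"],s["wrist_force"]);R0=Ro.from_rotvec(s["ee_rot"]).as_matrix()
c0=s["position"]+R0@OFF;print("corner",c0)
T=np.array([.5005,.0190,.042]);piv=T+n*.0173-[0,0,.03]
c0=np.array([.499,-.0112,.0335])
for th in(0,6,12,18,24,30,36,40):
    R=Ro.from_rotvec(-ax*np.radians(th)).as_matrix();c=piv+R@(c0-piv);print(th,crow(c,R@pose(40),s).tolist())
f=lambda i:cv2.resize(np.clip(i[:,:,::-1].astype(float)*1.5-30,0,255).astype(np.uint8),(400,400),interpolation=cv2.INTER_CUBIC)
t=r.snapshot("top")[200:250,255:305];q=r.snapshot("side")[170:220,265:315]
cv2.imwrite("pics/c4.png",np.hstack([f(t),f(q)]))
E
```

```text
3.6 [0.49706579 0.00706215 0.00711978] [-1.07513512 -1.19707488 -0.59077151]
corner [ 0.49774533 -0.01060631  0.03378162]
0 [0.06, -0.12, -0.03, 0.0, -0.01, 0.0]
6 [-0.16, -0.12, -0.26, 0.0, 0.74, 0.0]
12 [-0.4, -0.12, -0.47, 0.0, 1.49, 0.0]
18 [-0.66, -0.12, -0.65, 0.0, 2.24, 0.0]
24 [-0.93, -0.12, -0.8, 0.0, 2.99, 0.0]
30 [-1.22, -0.12, -0.92, 0.0, 3.74, 0.0]
36 [-1.52, -0.12, -1.01, 0.0, 4.49, 0.0]
40 [-1.73, -0.12, -1.06, 0.0, 4.99, 0.0]
```

View pics/c4.png

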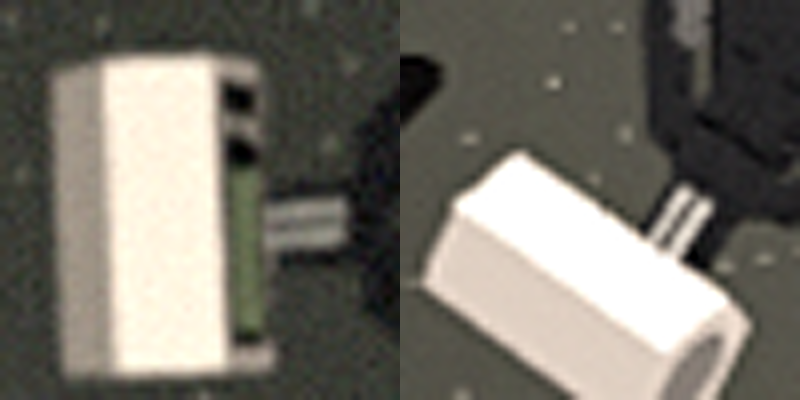

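Emit:
{"api": "move_arm", "payload": {
  "deltas": [
    [0,0,-0.05,0,0.2,0],
    [-0.1,0,-0.15,0,0.5,0],
    [-0.17,0,-0.24,0,0.75,0],
    [-0.25,0,-0.31,0,1.0,0],
    [-0.32,0,-0.38,0,1.25,0],
    [-0.4,0,-0.45,0,1.5,0],
    [-0.49,0,-0.51,0,1.75,0],
    [-0.58,0,-0.57,0,2.0,0],
    [-0.66,0,-0.63,0,2.25,0],
    [-0.66,0,-0.63,0,2.25,0]
  ]
}}

```text
time: 4.7
position: [0.4973, 0.0073, 0.0171]
ee_rot: [-1.949, 1.871, 0.553]
wrist_force: [-1.1, -0.2, 0.5]
finger_gap: -0.0
finger_force: 0.0
```

```bash
python3 - <<'E'
from h import *
s=r.sense();print(s["time"],s["position"],s["wrist_force"]);R0=Ro.from_rotvec(s["ee_rot"]).as_matrix()
print("corner",s["position"]+R0@OFF,"a",np.degrees(np.arcsin(-R0[2,2])))
T=np.array([.5005,.0190,.042]);piv=T+n*.0173-[0,0,.03];c0=np.array([.499,-.0112,.0335])
for th in(18,24,30,36,40,46):
    R=Ro.from_rotvec(-ax*np.radians(th)).as_matrix();c=piv+R@(c0-piv);print(th,crow(c,R@pose(40),s).tolist())
f=lambda i:cv2.resize(np.clip(i[:,:,::-1].astype(float)*1.5-30,0,255).astype(np.uint8),(400,400),interpolation=cv2.INTER_CUBIC)
t=r.snapshot("top")[200:250,255:305];q=r.snapshot("side")[170:220,265:315]
cv2.imwrite("pics/c5.png",np.hstack([f(t),f(q)]))
E
```

```text
4.7 [0.49734445 0.00733971 0.01714344] [-1.09172044 -0.2343143   0.51686629]
corner [ 0.49762489 -0.00119253  0.04797544] a 58.18473726374379
18 [0.13, -0.09, 0.02, -0.01, -0.02, 0.02]
24 [-0.09, -0.09, -0.21, -0.01, 0.73, 0.02]
30 [-0.32, -0.1, -0.42, -0.01, 1.48, 0.02]
36 [-0.58, -0.1, -0.6, -0.01, 2.23, 0.02]
40 [-0.76, -0.1, -0.7, -0.01, 2.73, 0.02]
46 [-1.05, -0.1, -0.84, -0.01, 3.48, 0.02]
```

View pics/c5.png

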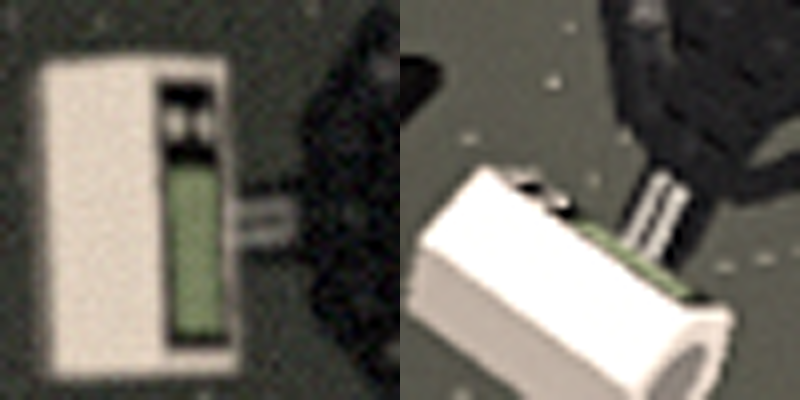

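Emit:
{"api": "move_arm", "payload": {
  "deltas": [
    [0,0,-0.07,0,0.25,0],
    [-0.05,0,-0.14,0,0.5,0],
    [-0.12,0,-0.21,0,0.75,0],
    [-0.19,0,-0.28,0,1.0,0],
    [-0.27,0,-0.34,0,1.25,0],
    [-0.35,0,-0.42,0,1.5,0],
    [-0.43,0,-0.47,0,1.75,0],
    [-0.52,0,-0.53,0,2.0,0],
    [-0.62,0,-0.6,0,2.25,0],
    [-0.7,0,-0.66,0,2.5,0],
    [-0.7,0,-0.66,0,2.5,0]
  ]
}}

```text
time: 5.9
position: [0.4966, 0.0092, 0.0252]
ee_rot: [-2.155, 2.072, 0.225]
wrist_force: [-0.3, 0.7, 0.1]
finger_gap: -0.0001
finger_force: 0.0
```

```bash
python3 - <<'E'
from h import *
s=r.sense();print(s["time"],s["position"],s["wrist_force"])
print("back/up",row(s["position"]+[0,-.05,.03],Ro.from_rotvec(s["ee_rot"]).as_matrix(),s))
f=lambda i:cv2.resize(np.clip(i[:,:,::-1].astype(float)*1.5-30,0,255).astype(np.uint8),(400,400),interpolation=cv2.INTER_CUBIC)
t=r.snapshot("top")[200:250,245:295];q=r.snapshot("side")[170:220,265:315]
cv2.imwrite("pics/c6.png",np.hstack([f(t),f(q)]))
E
```

```text
5.9 [0.49660851 0.00923531 0.02520027] [-0.25694574  0.68898055  0.05000542]
back/up [ 4.27  0.2  -3.97  0.    0.    0.  ]
```

View pics/c6.png

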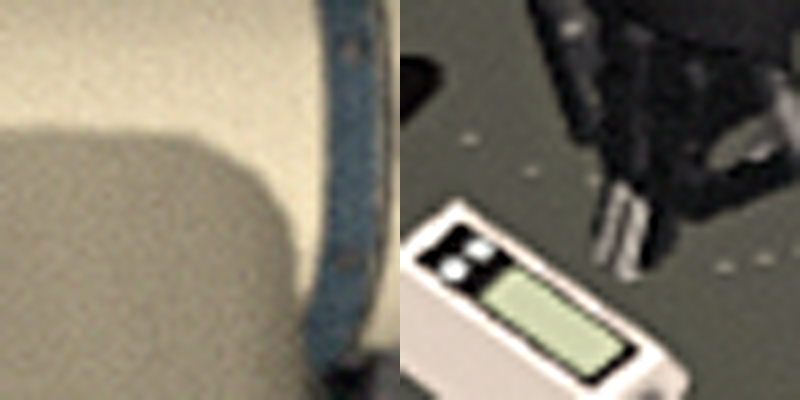

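Screen is now on the top flat in the side view (panel from about (430,240) to (620,350) in the crop); the fingers are clear of it. I'll withdraw and check.

Emit:
{"api": "move_arm", "payload": {
  "deltas": [
    [1.5,0,-0.8,0,0,0],
    [3,0,-2,0,0,0],
    [4.3,0.2,-4,0,0,0],
    [5,0.2,-8,0,0,0],
    [5.5,0.2,-12,0,0,0],
    [6,0.2,-15,0,0,0],
    [6,0.2,-15,0,0,0],
    [6,0.2,-15,0,0,0],
    [6,0.2,-15,0,0,0]
  ]
}}

```text
time: 6.9
position: [0.4976, -0.0809, 0.1585]
ee_rot: [-2.153, 2.074, 0.228]
wrist_force: [-0.1, 0.3, -0.5]
finger_gap: -0.0004
finger_force: 0.0
```

```bash
python3 - <<'E'
from h import *
s=r.sense();print(s["time"],s["position"],s["wrist_force"])
f=lambda i:cv2.resize(i[:,:,::-1],(400,300),interpolation=cv2.INTER_CUBIC)
cv2.imwrite("pics/c7.png",np.hstack([f(r.snapshot("top")[130:310,150:440]),f(r.snapshot("side")[120:300,190:430])]))
E
```

```text
6.9 [ 0.49763098 -0.08085396  0.1584918 ] [-0.09598919  0.25325608 -0.5011865 ]
```

View pics/c7.png

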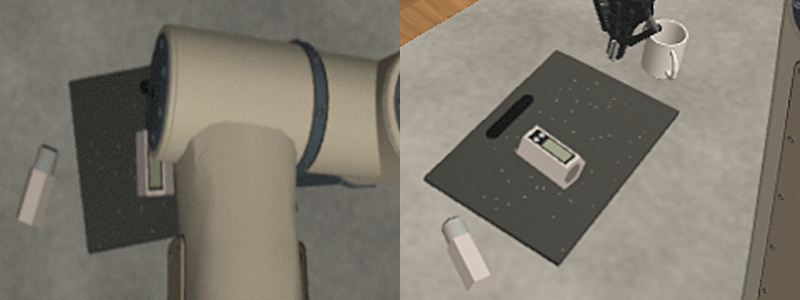

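The timer lies flat on the board with its screen up at (550,148) in the side crop. The grinder and mug are where they were, and the arm is clear.

```bash
python3 -c "
from rig import r
print(r.hand_in())"
```

```text
the job is handed in; nothing more can be done
None
```

I rolled the timer over one flat without picking it up, so it now lies on the board with its screen facing up; the last pictures show the grinder and mug unmoved, and I handed the job in at about 7 s.

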